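# Return the visitor token through the sprung flap

### The arm

A 7-joint arm with a two-finger parallel gripper is mounted at the origin on the work surface. World frame = base frame: x ahead of the robot, y to its left, z up, the work surface at z = 0. Lengths are in m, angles in rad, forces in N, time in s.
With the tool pointing down it reaches from about 0.35 to 0.9 m from the base axis. Payload 8.1 kg.
Tool frame: the origin (TCP) lies at the very end of the fingers, on their centre line; the grasp point (between the pads) lies 19 mm behind it; z points along the fingers, y is the line along which they close (so a half turn about z gives the same grasp; the last joint's range is limited). The gripper opens to 85 mm and grips with 20 to 120 N. Pads are 22 mm wide; open, the fingers measure 114 mm over their backs; the gripper's body (76 mm by 85 mm) begins 54 mm behind the grasp point. The pads swing forward as they close: fully open they stand 13 mm farther back than shut.
Start: joints at [1.187, 0.434, 0.025, 1.573, -0.012, 1.134, -0.075], TCP at [0.173, -0.601, 0.231] pointing down, gripper open.
Joint ranges: [-2.62, 2.62], [-0.44, 2.09], [-1.27, 1.32], [0.08, 2.57], [-1.32, 4.46], [0.12, 2], [-2.74, 2.74]. Speed limits (rad/s): [2.22, 2.22, 3.01, 3.01, 3.14, 3.14, 3.14].

### API

Orientations are given as a unit quaternion [w, x, y, z].
In Python, from workcell import manip gives the robot as it stands. The module is installed in compiled form; this text tells all that it offers.
- The arm moves only by the tool move_arm, never from a script. Its argument "rows" is a list of rows, each a list of 4 numbers: the shift along the tool's x, y, z as a fraction of full scale, then the turn about the tool's z as a fraction of full scale. A call has 1 to 12 rows; each row shifts and turns the commanded pose from where the row before left it, along the tool's axes as they then stand; what a row does not reach is not made up. Full scale, the value 1, is 3 cm for a shift and 6 degrees for a turn. A row lasts 1/8 s, in which the tool goes at most 62.5 mm and 10.7 degrees, less where a joint would pass 70% of its speed; a pose out of reach is approached as far as the arm can. A call with a number of a shift or a turn outside -1 to 1 is refused whole. A call with a gripper value outside its range is refused whole. "grip" is the opening, from -1 (shut) to 1 (fully open), so that 0 is half open, set as the call begins (left out, the last holds). The fingers move at their own pace and stop on an object; "newtons" is the grip in N (left out, the last holds). Time passes only in rows, so rows that do not move let the fingers close. It gives the time, the measured TCP pose, the force, the opening and the grip force at its end, in the units of the state.
- manip.get_state(): the state, without advancing time (a new reading comes with each control period).
- manip.snapshot(name): name is "side" or "top"; returns the picture (400x640x3 uint8, blue, green, red); there is no depth.
- manip.camera_params(name): a dict with "mtx" (3x3 intrinsics, pixels), "pose" (4x4, takes a point from camera to world coordinates). Camera axes: x right, y up, looking along -z (the intrinsics and any distortion apply to the point x, -y, -z); pixel columns grow to the right and rows downward; lengths in m; the calibration is good to about 2 mm. A picture is of the moment at which its call begins. camera_params takes no time and is no camera call.
- manip.finish_job(): hands the job in; it is judged then, once.
The state is a dict: "clock": time; "joint_positions": joint angles; "qvel": joint speeds; "joint_efforts": joint torques, N m; "tcp_pos": TCP position; "eef_rot": TCP orientation; "ft_force": force on the tool from outside, world axes, zero at the start; "torque": the same for the moment, N m; "width": opening from 0.0 (shut) to 1.0 (fully open); "grasp_force": force on a finger pad.
Only numpy, scipy, OpenCV 4.12 (cv2) and the standard library are available. Lean on these libraries where they do the work, as an engineer would, in place of code of your own. Each camera call takes 0.05 s, during which the arm holds its last target. There are 200 camera calls.

### The job

Return the rectangular visitor token that waits in the lane of the token box: with one finger push the self-closing flap open and keep it open, and with the other finger push the token along the lane and through the mouth until it drops into the well. Do not shove the flap open with the token itself, do not lift the token, leave everything else where it is, and at the end let the flap close.

Things in the scene. Friction and masses are not known exactly. Their poses are not given: they have to be found in the camera images.
- token_box: Grey and white metal token return box, fixed to the desk at a varying place and heading. Origin: on the desk, straight below the middle of the mouth. x runs along the lane in the direction the token is pushed, y to the left of that (hinge side), z up. Flat deck 50 mm high: x -190 to 0, y -115 to 90 mm. Right of lane and well (y under -35) a shelf at deck height holds small things up to 34 mm tall.
- mouth (a point): Mouth of the lane: middle of the deck's edge, x = 0, y = 0, z = 50 mm in the token box. Before it the lane, 46 mm wide (y -23 to 23) between two steel guide rails on the deck, 8 mm high, 5 mm wide, x -185 to -7 mm. The deck ends here; beyond lies the well.
- well (a point): Middle of the floor of the open-topped well: x 0 to 135, y -27 to 83 mm of the token box, rubber floor 6 mm above the desk. Walls up to z = 92 mm left, right and at the far end; on the deck side only the flap stands above the 50 mm deck edge. Beyond the far end a housing up to 95 mm high, to x = 203.
- flap (a joint): Flap angle, rad: 0 closed, grows as it swings into the well (towards +x of the box, its free edge then curving left), stop at 1.5. A spring closes it: 0.05 N m closed, 0.11 N m fully open, so 1 to 5 N on a finger. Beyond about 1.1 rad the lane's whole width is free.
- flap_hinge (a point): Upright hinge axis of the flap, x = 5, y = 78 mm of the token box, 73 mm above the desk. The flap is an aluminium plate 4 mm thick; closed, it stands across the mouth at x = 5, from y = 76 to -22 mm, z = 54 to 92 mm. Nothing is above it, so fingers pointing down can push it.
- flap_edge (a point): Middle of the flap's free upright edge, 100 mm from the hinge axis, 73 mm above the desk.
- token_mid (a point): Centre of the rectangular token: black plastic block, rounded edges, brass plate on top, 32 mm long (along the lane), 42 wide, 26 tall, about 60 g. It stands in the lane with 2 mm play on each side, its centre 13 mm above the deck, at the start 100 to 135 mm before the mouth. Pushed past the deck's edge it drops 44 mm into the well, below the flap.
- round_token: Bystander: round black token, 42 mm across, 14 mm tall, on the shelf of the token box. Origin: centre of its underside. To be left alone.
- key_disc: Bystander: steel disc 34 mm across, 10 mm tall, on the shelf of the token box. Origin: centre of its underside. To be left alone.
- stamp: Bystander: rubber stamp, 50 x 24 mm, 34 mm tall, on the shelf of the token box. Origin: centre of its underside. To be left alone.
Mind the look-alikes: they are no part of the job. What is shaped like the part that bears token_mid but blue or green is not meant.

How it is judged:
By the outcome, as a careful person would: the job done as asked, in the order asked, and still so for the second after the job is handed in, with the robot touching nothing.
It also fails if it takes over 38 s, if anything falls off the work surface, if the arm or the gripper's body presses on something with over 40 N, if the wrist force passes 120 N, or if a joint passes its speed limit or range.

## Working session

There is one attempt and no reset: what is moved stays moved. The work goes in short steps, Python scripts to look and compute and a tool call to move; the robot and the scene stay as the last step left them, time stands still between calls to the robot, and variables do not carry over. Pictures are saved under pics/ and viewed, at most 10 in all, crops included, and the job is handed in when it is done.

Besides the shell and the picture viewer there is one more tool, called after "Request:" as name([rows], argument=value, ...), one row to a line, values as JSON. move_arm: Moves the arm, as the interface text tells. Its arguments: {"type":"object","properties":{"rows":{"type":"array"},"grip":{"type":"number"},"newtons":{"type":"number"}},"required":["rows"]}

```bash
mkdir -p pics; python3 - <<'E'
from workcell import manip
import cv2,numpy as np
s=manip.get_state()
print({k:np.round(v,3) for k,v in s.items()})
for n in("top","side"):
    cv2.imwrite(f"pics/{n}0.png",manip.snapshot(n)); p=manip.camera_params(n); print(n,{k:np.round(v,4).tolist() if not isinstance(v,str) else v for k,v in p.items()})
E
```

```text
{'clock': np.float64(0.0), 'joint_positions': array([ 1.187,  0.435,  0.025,  1.574, -0.012,  1.134, -0.075]), 'qvel': array([ 0.   ,  0.002,  0.   ,  0.001, -0.002,  0.   ,  0.001]), 'joint_efforts': array([ 1.0000e-03, -6.7047e+01,  1.0240e+00, -3.1621e+01,  1.5000e-02,
        1.2000e-02,  0.0000e+00]), 'tcp_pos': array([ 0.173, -0.6  ,  0.231]), 'eef_rot': array([-0.001,  0.99 ,  0.14 , -0.   ]), 'ft_force': array([ 0.265, -0.784, -0.194]), 'torque': array([-0.013,  0.008,  0.024]), 'grasp_force': np.float64(0.0), 'width': np.float64(1.0)}
top {'mtx': [[424.3325, 0.0, 319.1316], [0.0, 424.3325, 190.7893], [0.0, 0.0, 1.0]], 'pose': [[-0.0226, 0.9963, -0.0825, 0.4951], [-0.9995, -0.0242, -0.0187, 0.0908], [-0.0206, 0.0821, 0.9964, 0.9013], [0.0, 0.0, 0.0, 1.0]]}
side {'mtx': [[390.2639, 0.0, 323.0789], [0.0, 390.2639, 197.399], [0.0, 0.0, 1.0]], 'pose': [[0.9871, 0.0776, -0.1401, 0.4394], [-0.1592, 0.5665, -0.8086, -0.4511], [0.0166, 0.8204, 0.5715, 0.4717], [0.0, 0.0, 0.0, 1.0]]}
```

View pics/top0.png

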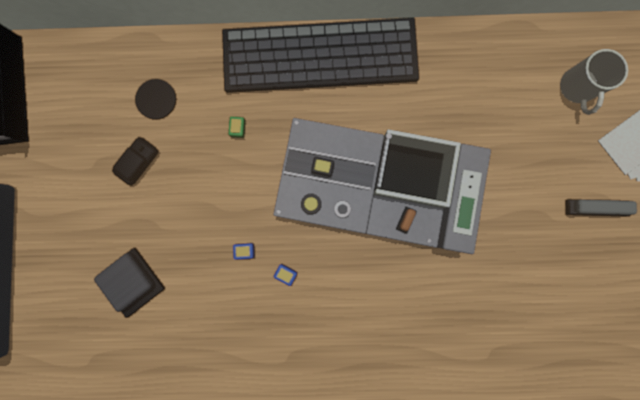

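View pics/side0.png

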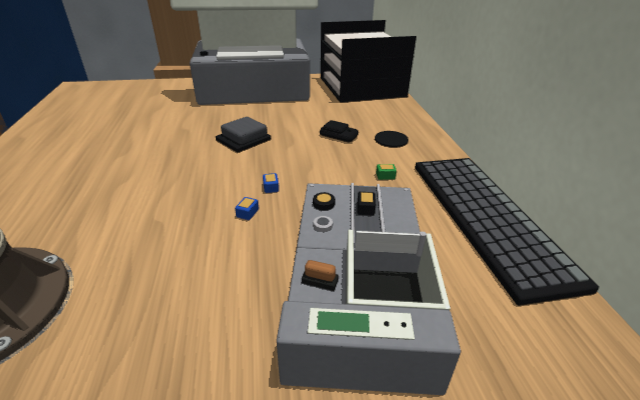

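```bash
cat > h.py <<'E'
import numpy as np,cv2
from workcell import manip
def ray(n,uv,z):
    p=manip.camera_params(n);K=np.array(p["mtx"]);T=np.array(p["pose"])
    q=np.linalg.solve(K,[uv[0],uv[1],1]);d=T[:3,:3]@[q[0],-q[1],-q[2]];o=T[:3,3]
    return o+d*(z-o[2])/d[2]
def proj(n,X):
    p=manip.camera_params(n);K=np.array(p["mtx"]);T=np.array(p["pose"])
    c=T[:3,:3].T@(np.array(X)-T[:3,3]);u=K@[c[0],-c[1],-c[2]];return u[:2]/u[2]
E
python3 - <<'E'
import cv2
im=cv2.imread("pics/top0.png")[105:260,265:500]
cv2.imwrite("pics/c0.png",cv2.resize(im,None,fx=3.4,fy=3.4,interpolation=cv2.INTER_CUBIC))
E
```

```text
(no output)
```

View pics/c0.png

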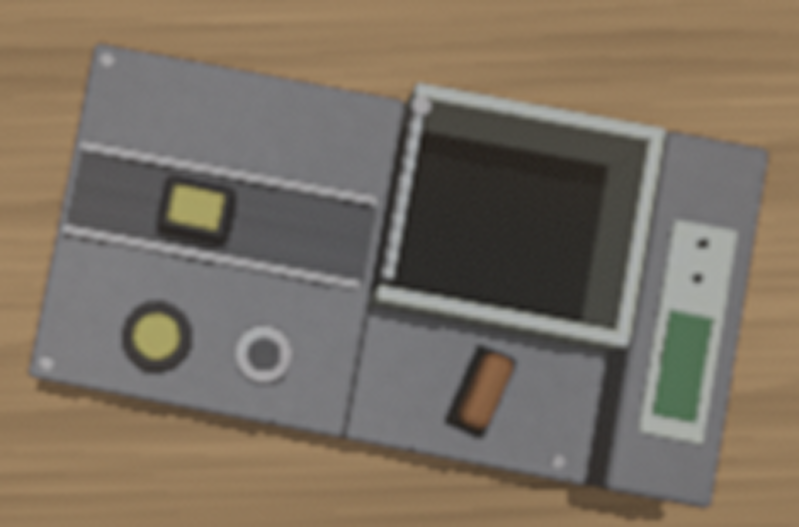

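```bash
cat >> h.py <<'E'
def fit(A,B):
    A=np.array(A);B=np.array(B);a=A.mean(0);b=B.mean(0)
    H=(A-a).T@(B-b);th=np.arctan2(H[0,1]-H[1,0],H[0,0]+H[1,1])
    R=np.array([[np.cos(th),-np.sin(th)],[np.sin(th),np.cos(th)]]);t=b-R@a
    return th,R,t,(B-(A@R.T+t))
E
python3 - <<'E'
from h import *
c=lambda x,y:(265+(x+.5)/3.4-.5,105+(y+.5)/3.4-.5)
P=[((97,44),-190,90,50),((30,375),-190,-115,50),((345,435),0,-115,50),((80,147),-185,25.5,58),((375,201),-7,25.5,58),((63,231),-185,-25.5,58),((357,285),-7,-25.5,58)]
A=[(p[1]/1e3,p[2]/1e3) for p in P];B=[ray("top",c(*p[0]),p[3]/1e3)[:2] for p in P]
th,R,t,r=fit(A,B);print(th,np.degrees(th),t,np.round(r*1e3,1))
np.savez("box.npz",R=R,t=t,th=th)
# side check
for b in[(-.19,.09,.05),(-.19,-.115,.05),(.203,-.115,.095),(.005,.076,.092),(.005,-.022,.092)]:
    w=R@b[:2]+t; print(b,np.round(w,4),[np.round(proj(n,[*w,b[2]]),1) for n in("side","top")])
for n in("top","side"):
    im=cv2.imread(f"pics/{n}0.png");h=cv2.cvtColor(im,cv2.COLOR_BGR2HSV)
    m=cv2.inRange(h,(20,90,120),(35,255,255));k,_,s,ce=cv2.connectedComponentsWithStats(m)
    for i in range(1,k):
        if s[i,4]>25:
            w=ray(n,ce[i],.076)[:2];print(n,ce[i].round(1),s[i,4],np.round(R.T@(w-t)*1e3,1))
E
```

```text
-1.7807024037905947 -102.0267323060016 [ 0.59060647 -0.00869553] [[-1.1 -2. ]
 [ 1.5 -1.6]
 [ 1.7 -0.3]
 [-0.9  0.1]
 [-0.5  0.9]
 [-0.8  0.3]
 [ 0.1  2.5]]
(-0.19, 0.09, 0.05) [0.7182 0.1584] [array([409.5, 186.9]), array([292.2, 117.1])]
(-0.19, -0.115, 0.05) [0.5177 0.2011] [array([306.3, 182.6]), array([272.7, 215.7])]
(0.203, -0.115, 0.095) [ 0.4358 -0.1833] [array([275.6, 340. ]), array([475.2, 254.2])]
(0.005, 0.076, 0.092) [ 0.6639 -0.0294] [array([421.2, 234. ]), array([388.1, 136.5])]
(0.005, -0.022, 0.092) [ 0.568 -0.009] [array([356.2, 231.1]), array([379.2, 186.3])]
top [235.3 125.4] 132 [-294.7   46.9]
top [322.1 165.5] 154 [-110.2   -0.4]
top [310.6 203.3] 137 [-118.6  -77.6]
top [242.5 251. ] 105 [-230.8 -192.9]
top [284.5 275.1] 104 [-141.9 -222.7]
side [386.  166.1] 60 [-223.1   43.6]
side [269.8 177. ] 49 [-164.1 -182.3]
side [366.3 196.9] 101 [-110.9   -0.6]
side [323.7 197.4] 90 [-103.8  -76.4]
side [246.3 202.2] 69 [ -79.1 -209.6]
```

```bash
cat >> h.py <<'E'
def toolR():
    from scipy.spatial.transform import Rotation as Ro
    w,x,y,z=manip.get_state()["eef_rot"];return Ro.from_quat([x,y,z,w]).as_matrix()
b=np.load("box.npz") if __import__("os").path.exists("box.npz") else None
def where(target=None,z=None):
    s=manip.get_state();T=toolR();R,t,th=b["R"],b["t"],b["th"]
    p=R.T@(s["tcp_pos"][:2]-t);ang=np.degrees(np.arctan2(T[1,1],T[0,1])-th)
    print("t",round(float(s["clock"]),2),"box mm",np.round(p*1e3,1),"z",np.round(s["tcp_pos"][2]*1e3,1),"phi",(ang+180)%360-180,"F",np.round(s["ft_force"],1),"tilt",np.round(T[2],3))
    if target is not None:
        w=np.r_[R@np.array(target)/1+t,z]; print("tool d mm",np.round(T.T@(w-s["tcp_pos"])*1e3,1))
E
python3 -c "
from h import *
where((-.106,.0235),.15)"
```

```text
t 0.1 box mm [ 665.5 -285.2] z 230.6 phi 28.108988530235848 F [0.7 0.3 0.6] tilt [-0.    -0.001 -1.   ]
tool d mm [ 635.8 -534.9   81.3]
```

Request:
move_arm([
  [0, 0, 0, -0.58],
  [0, 0, 0, -0.58],
  [0, 0, 0, 0],
], grip=1)

```text
clock: 0.48
tcp_pos: [0.173, -0.6003, 0.2309]
eef_rot: [-0.0, 0.98, 0.2, -0.0]
ft_force: [-0.2, -0.4, -0.6]
width: 1.001
grasp_force: 0.0
```

```bash
python3 -c "
from h import *
where((-.106,.0235),.15)"
```

```text
t 0.47 box mm [ 665.6 -285.2] z 230.9 phi 35.04532167487801 F [-0.2 -0.4 -0.6] tilt [ 0.    -0.001 -1.   ]
tool d mm [ 695.8 -454.4   81.4]
```

Request:
move_arm([
  [0.5, -0.3, 0, 0],
  [0.95, -0.63, 0, 0],
  [0.95, -0.63, 0, 0],
  [0.95, -0.63, 0, 0],
  [0.95, -0.63, 0, 0],
  [0.95, -0.63, 0, 0],
  [0.95, -0.63, 0, 0],
  [0.95, -0.63, 0, 0],
  [0.95, -0.63, 0, 0],
  [0.95, -0.63, 0, 0],
  [0.95, -0.63, 0, 0],
  [0.95, -0.63, 0, 0],
])

```text
clock: 1.98
tcp_pos: [0.3911, -0.2701, 0.2314]
eef_rot: [0.0, 0.98, 0.2, 0.0]
ft_force: [0.2, -0.6, 0.3]
width: 1.002
grasp_force: 0.0
```

Request:
move_arm([
  [0.95, -0.63, 0, 0],
  [0.95, -0.63, 0, 0],
  [0.95, -0.63, 0, 0],
  [0.95, -0.63, 0, 0],
  [0.95, -0.63, 0, 0],
  [0.95, -0.63, 0, 0],
  [0.95, -0.63, 0, 0],
  [0.95, -0.63, 0, 0],
  [0.95, -0.63, 0, 0],
  [0.95, -0.63, 0, 0],
  [0.95, -0.63, 0.5, 0],
  [0.95, -0.63, 0.5, 0],
])

```text
clock: 3.48
tcp_pos: [0.6163, 0.0724, 0.2011]
eef_rot: [-0.0, 0.98, 0.2, 0.0]
ft_force: [0.1, -0.2, -0.4]
width: 1.004
grasp_force: 0.0
```

Request:
move_arm([
  [0.7, -0.3, 0.5, 0],
  [0, 0, 0.5, 0],
  [0, 0, 0.4, 0],
  [0, 0, 0, 0],
  [0, 0, 0, 0],
])

```text
clock: 4.1
tcp_pos: [0.6324, 0.086, 0.16]
eef_rot: [0.0, 0.98, 0.199, 0.0]
ft_force: [-1.3, 0.7, 0.3]
width: 0.998
grasp_force: 0.0
```

```bash
python3 -c "
from h import *
where((-.106,.0235),.10)
t=manip.snapshot('top');s=manip.snapshot('side')
a=cv2.resize(t[90:270,240:500],None,fx=2,fy=2);c=cv2.resize(s[60:300,270:470],None,fx=1.4,fy=1.4)
h=max(a.shape[0],c.shape[0]);f=lambda i:cv2.copyMakeBorder(i,0,h-i.shape[0],0,0,0)
cv2.imwrite('pics/v1.png',np.hstack([f(a),f(c)]))"
```

```text
t 4.1 box mm [-101.3   21.1] z 160.0 phi 35.00471083670931 F [-1.3  0.7  0.3] tilt [ 0.001  0.    -1.   ]
tool d mm [ 4.6 -2.5 60. ]
```

View pics/v1.png

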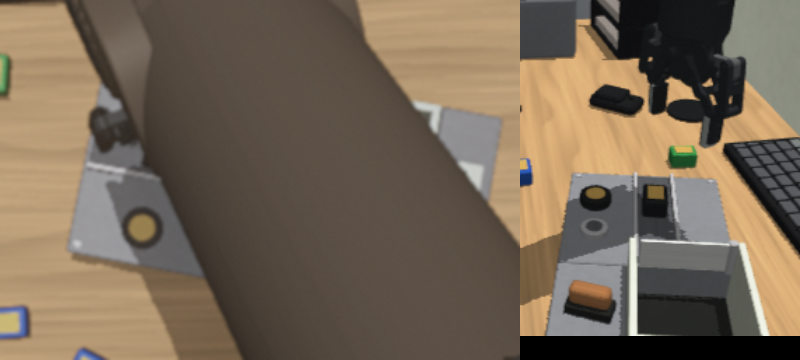

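Request:
move_arm([
  [0.15, -0.08, 0.6, 0],
  [0, 0, 0.7, 0],
  [0, 0, 0.7, 0],
  [0, 0, 0, 0],
])

```text
clock: 4.7
tcp_pos: [0.634, 0.0906, 0.0968]
eef_rot: [-0.0, 0.98, 0.2, -0.002]
ft_force: [-0.2, 0.4, 0.2]
width: 1.0
grasp_force: 0.0
```

```bash
python3 -c "
from h import *
where((-.106,.0235),.055)
R,t=b['R'],b['t'];s=manip.get_state();T=toolR()
for sg in(1,-1):
  for dz in(0,.013):
    print(sg,dz,proj('side',s['tcp_pos']+T[:,1]*sg*.0498-T[:,2]*dz).round(1))
i=manip.snapshot('side')[80:240,300:460]
cv2.imwrite('pics/v2.png',cv2.resize(i,None,fx=3.7,fy=3.7,interpolation=cv2.INTER_CUBIC))"
```

```text
t 4.7 box mm [-106.1   21.8] z 96.8 phi 35.08684771496536 F [-0.2  0.4  0.2] tilt [-0.004 -0.001 -1.   ]
tool d mm [ 1.5  1.1 41.8]
1 0 [399.4 203.5]
1 0.013 [400.4 197.1]
-1 0 [363.  176.2]
-1 0.013 [363.6 170.1]
```

View pics/v2.png

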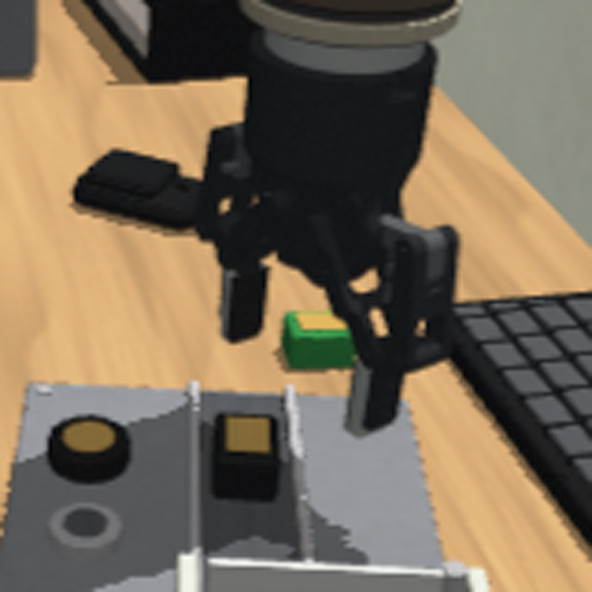

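Request:
move_arm([
  [0.05, 0.03, 0.5, 0],
  [0, 0, 0.5, 0],
  [0, 0, 0.45, 0],
  [0, 0, 0, 0],
  [0, 0, 0, 0],
])

```text
clock: 5.38
tcp_pos: [0.6374, 0.0906, 0.0559]
eef_rot: [-0.0, 0.98, 0.2, 0.0]
ft_force: [-0.4, 0.5, -0.4]
width: 0.999
grasp_force: 0.0
```

```bash
python3 -c "
from h import *
where((-.05,.0235),.052)"
```

```text
t 5.38 box mm [-106.8   25.1] z 55.9 phi 35.074923071576364 F [-0.4  0.5 -0.4] tilt [ 0. -0. -1.]
tool d mm [-33.9  45.6   3.9]
```

Request:
move_arm([
  [0, 0, 0.14, 0],
  [-0.115, 0.164, 0, 0],
  [-0.115, 0.164, 0, 0],
  [-0.115, 0.164, 0, 0],
  [-0.115, 0.164, 0, 0],
  [-0.115, 0.164, 0, 0],
  [-0.115, 0.164, 0, 0],
  [0, 0, 0, 0],
])

```text
clock: 6.38
tcp_pos: [0.6297, 0.0543, 0.0516]
eef_rot: [0.0, 0.98, 0.199, -0.0]
ft_force: [-0.5, 0.0, -0.1]
width: 0.999
grasp_force: 0.0
```

```bash
python3 -c "
from h import *
where((-.05,.0235),.052)
i=manip.snapshot('side')[140:300,300:460]
cv2.imwrite('pics/v3.png',cv2.resize(i,None,fx=3.7,fy=3.7,interpolation=cv2.INTER_CUBIC))"
```

```text
t 6.38 box mm [-69.8  25.1] z 51.6 phi 35.023701056552056 F [-0.5  0.  -0.1] tilt [-0.  0. -1.]
tool d mm [-12.6  15.3  -0.4]
```

View pics/v3.png

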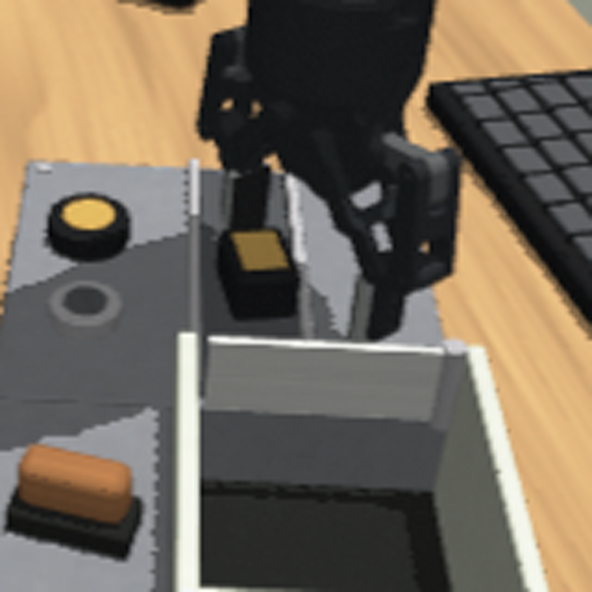

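Request:
move_arm([
  [-0.115, 0.164, 0, 0],
  [-0.115, 0.164, 0, 0],
  [-0.115, 0.164, 0, 0],
  [-0.115, 0.164, 0, 0],
  [-0.115, 0.164, 0, 0],
  [-0.115, 0.164, 0, 0],
  [-0.115, 0.164, 0, 0],
  [0, 0, 0, 0],
])

```text
clock: 7.42
tcp_pos: [0.6208, 0.0136, 0.0516]
eef_rot: [0.0, 0.98, 0.199, -0.0]
ft_force: [-1.7, 3.6, 1.7]
width: 1.003
grasp_force: 1.8
```

```bash
python3 -c "
from h import *
where((0.03,.0235),.052)
i=manip.snapshot('side')[140:300,300:460]
cv2.imwrite('pics/v4.png',cv2.resize(i,None,fx=3.7,fy=3.7,interpolation=cv2.INTER_CUBIC))"
```

```text
t 7.42 box mm [-28.   24.9] z 51.6 phi 35.04136439057686 F [-1.7  3.6  1.7] tilt [-0.  0. -1.]
tool d mm [-34.4  46.7  -0.4]
```

View pics/v4.png

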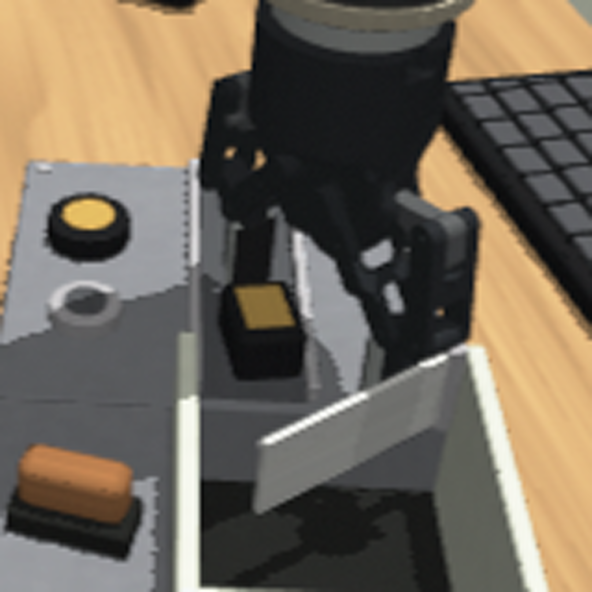

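Request:
move_arm([
  [-0.115, 0.164, 0, 0],
  [-0.115, 0.164, 0, 0],
  [-0.115, 0.164, 0, 0],
  [0, 0, 0, 0],
])

```text
clock: 7.98
tcp_pos: [0.6166, -0.0038, 0.0514]
eef_rot: [-0.0, 0.98, 0.2, -0.001]
ft_force: [-1.5, 2.7, 0.4]
width: 0.999
grasp_force: 1.6
```

```bash
python3 -c "
from h import *
where((0.035,.0235),.052)
i=manip.snapshot('side')[140:300,300:460]
cv2.imwrite('pics/v5.png',cv2.resize(i,None,fx=3.7,fy=3.7,interpolation=cv2.INTER_CUBIC))"
```

```text
t 7.97 box mm [-10.2  24.4] z 51.4 phi 35.05745996190058 F [-1.5  2.7  0.4] tilt [-0.001 -0.    -1.   ]
tool d mm [-26.7  36.4  -0.6]
```

View pics/v5.png

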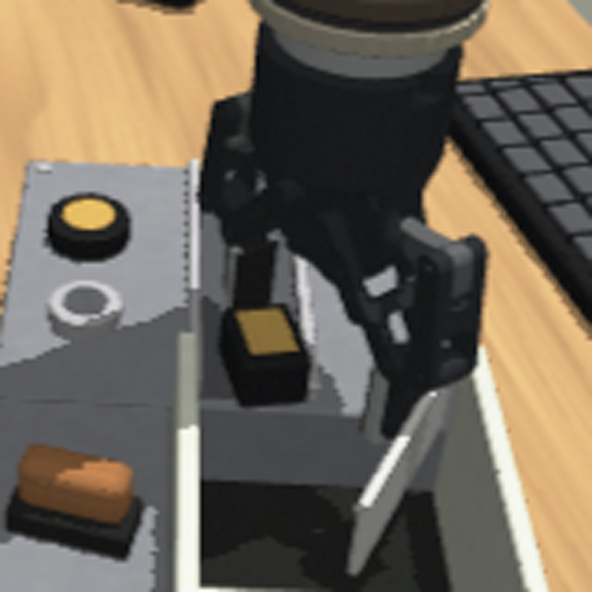

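Request:
move_arm([
  [-0.115, 0.164, 0, 0],
  [-0.115, 0.164, 0, 0],
  [-0.115, 0.164, 0, 0],
  [-0.115, 0.164, 0, 0],
  [-0.115, 0.164, 0, 0],
  [-0.115, 0.164, 0, 0],
  [-0.115, 0.164, 0, 0],
  [0, 0, 0, 0],
  [0, 0, 0, 0],
])

```text
clock: 9.15
tcp_pos: [0.6083, -0.0453, 0.0515]
eef_rot: [0.0, 0.98, 0.199, -0.0]
ft_force: [-1.5, -0.5, 0.1]
width: 1.003
grasp_force: 0.7
```

```bash
python3 -c "
from h import *
where((-0.10,.0235),.052)
i=manip.snapshot('side')[140:300,300:460]
cv2.imwrite('pics/v6.png',cv2.resize(i,None,fx=3.7,fy=3.7,interpolation=cv2.INTER_CUBIC))"
```

```text
t 9.15 box mm [32.1 24.9] z 51.5 phi 35.03459201746486 F [-1.5 -0.5  0.1] tilt [-0.001  0.    -1.   ]
tool d mm [  74.7 -109.    -0.6]
```

View pics/v6.png

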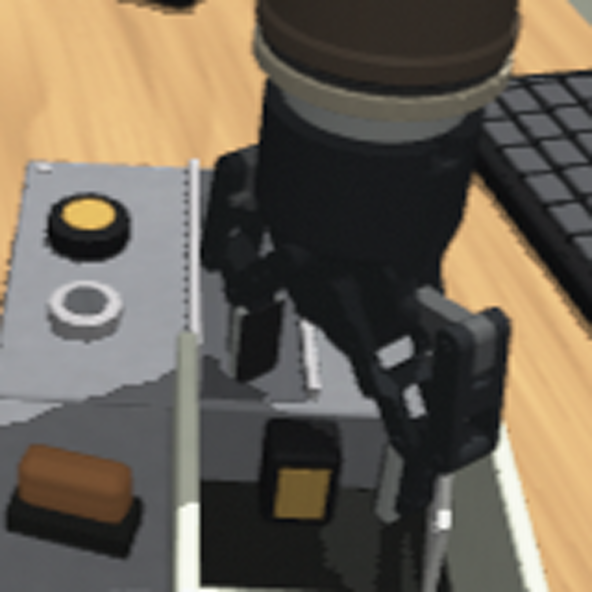

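Request:
move_arm([
  [0.115, -0.164, 0, 0],
  [0.172, -0.246, 0, 0],
  [0.172, -0.246, 0, 0],
  [0.172, -0.246, 0, 0],
  [0.172, -0.246, 0, 0],
  [0.172, -0.246, 0, 0],
  [0.172, -0.246, 0, 0],
  [0.172, -0.246, 0, 0],
  [0.172, -0.246, 0, 0],
  [0.172, -0.246, 0, 0],
  [0.172, -0.246, 0, 0],
  [0.172, -0.246, 0, 0],
])

```text
clock: 10.7
tcp_pos: [0.6305, 0.0584, 0.0517]
eef_rot: [0.0, 0.98, 0.2, 0.0]
ft_force: [-0.1, -0.3, 0.1]
width: 0.997
grasp_force: 0.0
```

Request:
move_arm([
  [0, 0, 0, 0],
  [0, 0, -0.8, 0],
  [0, 0, -0.9, 0],
  [0, 0, -0.9, 0],
  [0, 0, -0.9, 0],
  [0, 0, -0.9, 0],
  [0, 0, 0, 0],
])

```text
clock: 11.58
tcp_pos: [0.6315, 0.0579, 0.1859]
eef_rot: [0.0, 0.98, 0.199, 0.002]
ft_force: [0.0, 0.0, 0.0]
width: 0.997
grasp_force: 0.0
```

```bash
python3 -c "
from h import *
where()
i=manip.snapshot('side')[120:320,270:470]
cv2.imwrite('pics/v7.png',cv2.resize(i,None,fx=2.9,fy=2.9,interpolation=cv2.INTER_CUBIC))"
```

```text
t 11.57 box mm [-73.6  26.2] z 185.9 phi 35.03610984010825 F [0. 0. 0.] tilt [ 0.004  0.001 -1.   ]
```

View pics/v7.png

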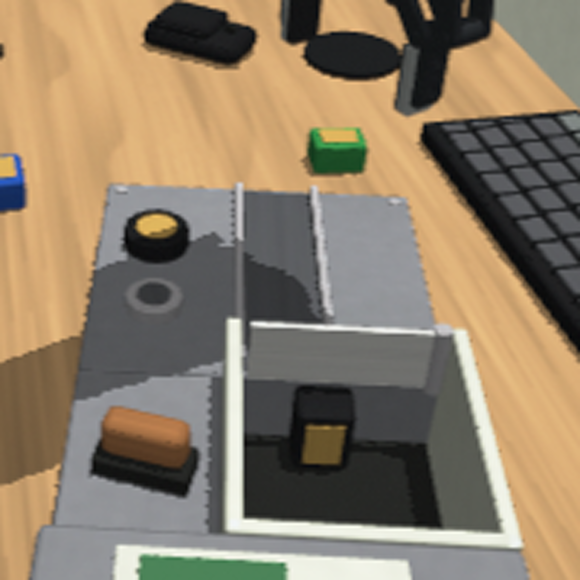

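The token stands in the well at about crop pixel (325,430), the flap is closed, and the bystanders have not moved.

```bash
python3 -c "
from workcell import manip
print(manip.finish_job())"
```

```text
the job is handed in; nothing more can be done
None
```

The token was pushed through the mouth and is standing on its front end in the well, the flap has closed, the other items have not moved, and I handed the job in at about 11.6 s; no verdict was returned.

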